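Light pulse for a vial: close the carrier, lift the sprung shutter to the index and hold

ROBOT

A 6-joint arm with a two-finger parallel gripper is mounted at the origin on a cart in front of the work surface, level with it; the furniture and walls round the work are solid. World frame = base frame: x ahead of the robot, y to its left, z up, the work surface at z = 0. Lengths are in m, angles in rad, forces in N, time in s.
With the tool pointing down it reaches from about 0.35 to 0.775 m from the base axis. Payload 7.3 kg.
Tool frame: the origin (TCP) lies on the front face of the gripper's body, between the roots of the fingers; the fingertips stand 66 mm ahead of it and the grasp point (between the pads) lies 47 mm ahead of it; z points along the fingers, y is the line along which they close (so a half turn about z gives the same grasp; the last joint's range is limited). The gripper opens to 92 mm and grips with 3 to 60 N. Pads are 19 mm wide; open, the fingers measure 130 mm over their backs; the gripper's body (75 mm by 190 mm) begins 47 mm behind the grasp point.
Start: joints at [-1.368, 0.342, 1.524, -0, 1.275, -0.146], TCP at [0.179, -0.493, 0.292] pointing down, gripper open.
Joint ranges: [-2.53, 2.53], [-0.77, 2.02], [0.04, 2.7], [-1, 4.14], [0.28, 2.66], [-3.11, 3.11]. Speed limits (rad/s): [2.57, 2.57, 3.14, 3.14, 3.14, 3.14].

INTERFACE

Orientations are given as a rotation vector (axis times angle).
In Python, from plant import r gives the robot as it stands. The module is installed in compiled form; this text tells all that it offers.
- The arm moves only by the tool arm_command, never from a script. Its argument "motion" is a list of rows, each a list of 3 entries, a list of its own where there are three numbers: the shift along the tool's x, y, z in mm, then the turn, a rotation vector about the tool's x, y, z in degrees, then the finger opening in mm, from 0 to 91.8. A call has 1 to 20 rows; each row shifts and turns the commanded pose from where the row before left it, along the tool's axes as they then stand; what a row does not reach is not made up. A row lasts 1/10 s, in which the tool goes at most 50 mm and 8.59 degrees, less where a joint would pass 70% of its speed; a pose out of reach is approached as far as the arm can. A call with a gripper value outside its range is refused whole. The fingers move at their own pace and stop on an object; the grip force is fixed at half the most. Time passes only in rows, so rows that do not move let the fingers close. It gives the time, the measured TCP pose, the force, the opening and the grip force at its end, in the units of the state.
- r.sense(): the state, without advancing time (a new reading comes with each control period).
- r.grab_frame(name): name is "scene" or "side" or "wrist"; returns a dict with "img" (384x512x3 uint8, blue, green, red), "range_z" (384x512 float32, m along the optical axis (not along the pixel's ray), 0 where there is no reading), "vertical_fov" (degrees; the focal length in pixels is half the picture's height over the tangent of half this angle, whatever the lens; pixels are square), "cx", "cy" (the principal point, pixels), "rvec" (rotation vector, rad) and "tvec" (3), from world to camera coordinates, as OpenCV has them. Camera axes: x right, y down, z forward; pixel columns grow to the right and rows downward; lengths in m; the calibration is good to about 2 mm. A picture is of the moment at which its call begins.
- r.close_job(): hands the job in; it is judged then, once.
Trained networks look in the newest picture that a camera, given by its name, has taken for a name from the list of things; names that differ only in an ending like _2 or _b are one class to them, and where a whole thing is asked for, a point or a joint stands for the part that bears it (a point fixed in the world has none). Each returns a list of dicts, best first, with "conf" (0 to 1); they miss things now and then, are a little off and sometimes report something else, mostly with a low value. They report only what shows in the picture. A call takes as long as a camera call.
- r.boxes_of(name, camera): "box" ([centre column, centre row, width, height] in pixels, round what is visible of it).
The state is a dict: "clock": time; "joints": joint angles; "qvel": joint speeds; "effort": joint torques, N m; "tool_pos": TCP position; "tool_rot": TCP orientation; "force": force on the tool from outside, world axes, zero at the start; "wrist_torque": the same for the moment, N m; "width": opening from 0.0 (shut) to 1.0 (fully open); "grasp_force": force on a finger pad.
Only numpy, scipy, OpenCV 4.12 (cv2) and the standard library are available. Lean on these libraries where they do the work, as an engineer would, in place of code of your own. Each camera call takes 0.05 s, during which the arm holds its last target. There are 200 camera calls.

TASK

Give the vial in the exposure box its light pulse: first slide the vial carrier along its guides into the dark chamber until its front plate is flush against the box, with the vial still standing in its pocket, and only then pull the spring-loaded shutter up by its T grip until its pointer is level with the index clip on the scale. The shutter drops shut when let go, so finish while still gripping it there, holding it steady. Do not shift the index clip, and do not knock the timer, the spare vials or the glass jar.

Things in the scene. Friction and masses are not known exactly. Their poses are not given: they have to be found in the camera images.
- light_box: Exposure box fixed on the bench: aluminium base (x -118 to 82, y -38 to 38 mm, top 8 mm over the bench) with, front to back, two guide rails (tops at 16 mm), a grey dark chamber (60 mm wide, 74 high), shutter frame (x 36 to 53 mm, top at 84) and lamp house (78 high). Origin on the bench below the vial's place when the carrier is home; x points away from the robot, the way the carrier goes in.
- chamber_mouth (a point): Middle of the sill of the chamber's open front, at x = -32 mm and 8 mm above the bench; the opening is 44 mm wide and its roof is 68 mm above the bench. The carrier slides in under this roof.
- carrier: Loose vial carrier, about 250 g, on the base between the rails, 40 to 55 mm short of home: a sled 41 mm wide (1.5 mm play each side) with a pocket for the vial and, in front, an upright grey plate 58 mm wide, top 72 mm over the bench. Origin under the pocket, at the sled's underside; axes as the box's. Home: its origin over the box's; the plate's back (x = -32 mm) meets the mouth, which stops it.
- carrier_knob (a point): Centre of the black round knob on the carrier's front plate: 22 mm in diameter and 22 mm long, its axis along the carrier's x, on a thin 22 mm stem; 70 mm in front of the carrier's origin and 52 mm above the bench. It can be pinched from above across its diameter; sliding the carrier takes 2 to 7 N.
- vial: The glass vial with a black cap, 21 mm in diameter, 45 mm tall, about 20 g, standing loosely in the carrier's pocket (24 mm wide, 6 mm deep, its floor 5 mm above the carrier's underside). Origin at the centre of its foot, z up.
- shutter: Thin dark steel blade in the frame behind the chamber with a black T grip on top, 12 mm thick along the box's x, 40 mm along its y, 22 mm high. Origin: centre of the T grip; when shut at x = 44.5, y = 0, z = 116 mm in the box's frame. Slides straight up, at most 56 mm; spring and weight pull it down with about 3.5 N when shut and 7.5 N at 45 mm, and it drops shut when let go.
- pointer_tip (a point): Tip of the shutter's steel pointer beside the chamber, in front of the scale plate, 41 mm to the -y side and 88 mm below the centre of the T grip; moves with the shutter. 28 mm above the bench when shut.
- scale_top (a point): Top edge, front face, of the aluminium scale plate that stands beside the shutter frame on the box's -y side: at x = 48 mm, y = -48 mm, 90 mm above the bench; the plate spans y = -32 to -64 mm and is graduated every 5 mm.
- index_tip (a point): Tip of the small black index clip clamped on the outer edge of the scale plate, 2 mm beyond the pointer's tip in y; it is set 25 to 45 mm above the shut pointer's level and must stay where it is. The pointer is level with it when both have the same height.
- bench_timer: White bench timer, 66 x 64 x 19 mm, lying on the bench at the left; bystander. Origin at the centre of its underside.
- spare_vial_a: Spare vial, 21 mm in diameter, 45 mm tall, standing on the bench at the left; bystander. Origin at the centre of its foot.
- spare_vial_b: Spare vial, 21 mm in diameter, 38 mm tall, standing on the bench at the left; bystander. Origin at the centre of its foot.
- jar: Open glass jar, 75 mm in diameter, 54 mm tall, standing on the bench at the right; bystander. Origin at the centre of its foot.

How it is judged:
By the outcome, as a careful person would: the job done as asked, in the order asked, and still so for the second after the job is handed in, while the arm keeps its last pose, push and grip.
It also fails if it takes over 48 s, if anything falls off the work surface, if the arm or the gripper's body presses on something with over 40 N, if the wrist force passes 120 N, or if a joint passes its speed limit or range.

## Working session

There is one attempt and no reset: what is moved stays moved. The work goes in short steps, Python scripts to look and compute and a tool call to move; the robot and the scene stay as the last step left them, time stands still between calls to the robot, and variables do not carry over. Pictures are saved under pics/ and viewed, at most 10 in all, crops included, and the job is handed in when it is done.

Besides the shell and the picture viewer there is one more tool, called as name([rows], argument=value, ...), one row to a line, values as JSON. arm_command: Moves the arm, as the interface text tells. Its arguments: {"type":"object","properties":{"motion":{"type":"array","items":{"type":"array"}}},"required":["motion"]}

```bash
mkdir -p pics; cat > h.py <<'E'
import numpy as np, cv2
from plant import r
def cam(n):
    f=r.grab_frame(n); f['f']=f['img'].shape[0]/2/np.tan(np.radians(f['vertical_fov'])/2)
    f['R']=cv2.Rodrigues(np.array(f['rvec'],float))[0]; f['t']=np.array(f['tvec'],float).ravel(); return f
def cloud(f):
    z=f['range_z']; v,u=np.mgrid[:z.shape[0],:z.shape[1]]
    p=np.stack([(u-f['cx'])/f['f']*z,(v-f['cy'])/f['f']*z,z],-1)
    w=(p-f['t'])@f['R']; w[z<=0]=np.nan; return w
def proj(f,P):
    c=np.atleast_2d(P)@f['R'].T+f['t']; return np.c_[c[:,0]/c[:,2]*f['f']+f['cx'],c[:,1]/c[:,2]*f['f']+f['cy']]
E
python3 - <<'E'
from h import *
np.set_printoptions(precision=4,suppress=True)
s=r.sense();print({k:s[k] for k in('clock','tool_pos','tool_rot','force','width')})
for n in('scene','side'):
    f=cam(n);cv2.imwrite(f'pics/{n}0.png',f['img']);w=cloud(f)
    print(n,'cam at',-f['R'].T@f['t'],f['f'])
    for k in('light_box','carrier','carrier_knob','vial','shutter','pointer_tip','index_tip','bench_timer','spare_vial_a','jar'):
        for b in r.boxes_of(k,n)[:2]:
            c=b['box'];u,v=int(c[0]),int(c[1]);print(k,round(b['conf'],2),np.round(c),w[min(v,383),min(u,511)])
E
```

```text
{'clock': 0.0, 'tool_pos': array([ 0.1794, -0.4931,  0.2916]), 'tool_rot': array([-3.0925, -0.5448,  0.0001]), 'force': array([-0.104 , -0.8656, -0.6246]), 'width': 0.9987358557633481}
scene cam at [ 0.1247 -0.7322  1.2226] 409.47268021410906
light_box 0.71 [321. 277.  66.  52.] [ 0.5104 -0.3714  0.0732]
carrier 0.55 [304. 283.  30.  20.] [ 0.4564 -0.3652  0.067 ]
carrier_knob 0.79 [307. 284.  28.  16.] [ 0.4589 -0.3721  0.0722]
vial 0.44 [314. 280.   6.  15.] [ 0.4901 -0.3675  0.0616]
vial 0.21 [346. 260.   5.  14.] [ 0.5839 -0.375   0.1276]
shutter 0.74 [198. 139.  14.  16.] [0.3691 0.3456 0.0185]
shutter 0.52 [346. 260.   7.  12.] [ 0.5826 -0.3727  0.1243]
pointer_tip 0.47 [344. 261.  11.  10.] [ 0.5789 -0.3737  0.1226]
bench_timer 0.61 [196. 140.  18.  19.] [0.3614 0.3461 0.0214]
spare_vial_a 0.63 [298. 340.  27.  34.] [ 0.3699 -0.4965  0.0097]
spare_vial_a 0.57 [211. 119.   6.  10.] [0.4558 0.4167 0.0314]
jar 0.95 [299. 340.  32.  31.] [ 0.372  -0.4983  0.0128]
side cam at [ 0.008  -1.1257  0.9186] 443.9862418923719
carrier 0.85 [293. 273.  37.  33.] [ 0.4564 -0.3611  0.0459]
carrier 0.27 [303. 273.   9.  15.] [ 0.4878 -0.3665  0.0432]
vial 0.45 [304. 273.   7.  17.] [ 0.4883 -0.3714  0.0437]
vial 0.41 [296. 273.  32.  29.] [ 0.4579 -0.3796  0.0624]
shutter 0.54 [341. 256.  10.  42.] [ 0.5916 -0.3812  0.0842]
shutter 0.29 [348. 272.   2.   9.] [ 0.5878 -0.4274  0.067 ]
pointer_tip 0.73 [335. 255.  13.  39.] [ 0.5811 -0.3722  0.0837]
bench_timer 0.5 [295. 273.  35.  32.] [ 0.4554 -0.3735  0.0577]
jar 0.76 [286. 328.  29.  35.] [ 0.3722 -0.4958  0.0109]
jar 0.69 [316. 268.  73.  60.] [ 0.5121 -0.3907  0.0717]
```

```bash
python3 - <<'E'
import cv2,numpy as np
a=cv2.imread('pics/scene0.png')[230:370,260:400];b=cv2.imread('pics/side0.png')[230:370,250:390]
cv2.imwrite('pics/c1.png',np.hstack([cv2.resize(x,(400,400),interpolation=2) for x in(a,b)]))
E
python3 - <<'E'
from h import *
from scipy.optimize import least_squares
np.set_printoptions(precision=4,suppress=True)
for n in('scene','side'):
    w=cloud(cam(n)).reshape(-1,3)
    m=(w[:,0]>.38)&(w[:,0]<.68)&(w[:,1]>-.5)&(w[:,1]<-.28)
    w=w[m];np.save(n+'.npy',w)
    for lo,hi in((.071,.076),(.066,.0705),(.076,.081),(.081,.088),(.12,.135)):
        q=w[(w[:,2]>lo)&(w[:,2]<hi)]
        if len(q)>4:
            print(n,lo,hi,len(q),q.min(0),q.max(0),cv2.minAreaRect(q[:,:2].astype(np.float32)*1000))
E
```

```text
scene 0.071 0.076 327 [ 0.4546 -0.4282  0.071 ] [ 0.6229 -0.3316  0.076 ] ((536.822998046875, -369.6783142089844), (91.11929321289062, 174.01473999023438), 77.01039123535156)
scene 0.066 0.0705 61 [ 0.3801 -0.4355  0.066 ] [ 0.6236 -0.2813  0.0703] ((493.3258056640625, -360.69769287109375), (97.91177368164062, 258.7010498046875), 75.7082748413086)
scene 0.076 0.081 215 [ 0.4574 -0.4254  0.076 ] [ 0.6219 -0.3331  0.0809] ((541.5234985351562, -356.6944580078125), (88.97915649414062, 154.1181640625), 65.43465423583984)
scene 0.081 0.088 78 [ 0.5121 -0.4279  0.081 ] [ 0.6076 -0.3317  0.0878] ((574.3257446289062, -364.4224548339844), (68.97736358642578, 108.86450958251953), 42.51380920410156)
scene 0.12 0.135 56 [ 0.5789 -0.3845  0.1202] [ 0.591  -0.3439  0.1322] ((585.0294799804688, -364.11761474609375), (40.70476531982422, 11.894455909729004), 88.6573257446289)
side 0.071 0.076 378 [ 0.4563 -0.4279  0.071 ] [ 0.6251 -0.3315  0.076 ] ((539.7371215820312, -370.1473388671875), (92.453369140625, 171.9637908935547), 78.04975891113281)
side 0.066 0.0705 89 [ 0.4097 -0.4335  0.066 ] [ 0.6262 -0.2811  0.0704] ((507.82427978515625, -359.8746032714844), (89.84695434570312, 234.9668731689453), 72.16998291015625)
side 0.076 0.081 147 [ 0.4553 -0.4275  0.076 ] [ 0.6217 -0.3342  0.081 ] ((539.2389526367188, -360.7083740234375), (79.71149444580078, 155.60191345214844), 66.39913177490234)
side 0.081 0.088 92 [ 0.5762 -0.4286  0.081 ] [ 0.6009 -0.3333  0.0879] ((588.4149780273438, -380.6855773925781), (95.52006530761719, 23.546316146850586), 87.8221435546875)
side 0.12 0.135 52 [ 0.5798 -0.3826  0.1204] [ 0.5939 -0.3445  0.1291] ((586.6829223632812, -363.4452819824219), (37.62031936645508, 12.054624557495117), 86.10298919677734)
```

View pics/c1.png

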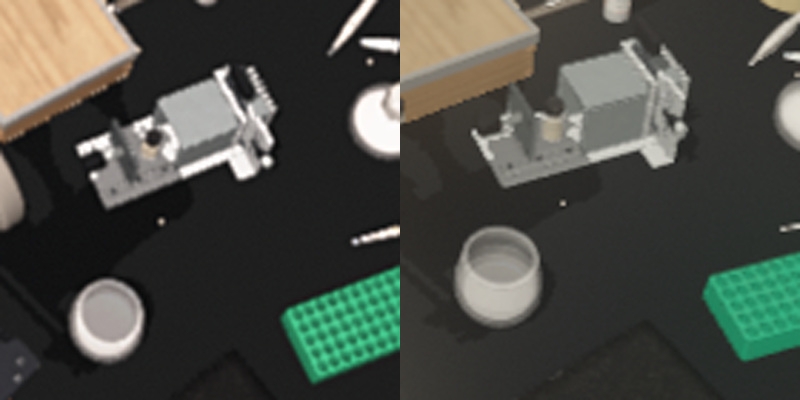

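The pictures show the box in the middle, with the carrier plate about 45 mm short of the chamber, the jar on the right and a wooden block on the left. Next I'll move over it to use the wrist camera.

arm_command([
  [[20,0,0],[0,0,0],91],
  [[35,-3,0],[0,0,0],91],
  [[35,-4,0],[0,0,0],91],
  [[35,-4,0],[0,0,0],91],
  [[35,-4,0],[0,0,0],91],
  [[35,-4,0],[0,0,0],91],
  [[35,-4,0],[0,0,0],91],
  [[20,-1,0],[0,0,0],91],
  [[0,0,0],[0,0,0],91],
  [[0,0,0],[0,0,0],91],
])

```text
clock: 2.2
tool_pos: [0.4061, -0.3853, 0.292]
tool_rot: [-3.094, -0.547, 0.001]
force: [-1.0, -0.6, 0.0]
width: 0.994
grasp_force: 0.0
```

```bash
python3 - <<'E'
from h import *
np.set_printoptions(precision=4,suppress=True)
f=cam('wrist');cv2.imwrite('pics/w1.png',f['img']);w=cloud(f)
np.savez('w1.npz',**{k:f[k] for k in f}, w=w)
print('cam at',-f['R'].T@f['t'],f['f'])
for k in('carrier','carrier_knob','vial','shutter','pointer_tip','index_tip','scale_top'):
    for b in r.boxes_of(k,'wrist')[:2]:
        c=b['box'];u,v=int(c[0]),int(c[1]);print(k,round(b['conf'],2),np.round(c),w[min(v,383),min(u,511)])
s=np.concatenate([np.load('scene.npy')])
f=cam('scene');w=cloud(f);m=(w[...,0]>.3)&(w[...,0]<.75)&(w[...,1]>-.34)&(w[...,1]<-.1)&(w[...,2]>.04)
h,xe,ye=np.histogram2d(w[m][:,0],w[m][:,1],bins=[np.arange(.3,.76,.05),np.arange(-.34,-.09,.03)],weights=w[m][:,2]);n,_,_=np.histogram2d(w[m][:,0],w[m][:,1],bins=[xe,ye]);print(xe,ye);print((h/n).round(2))
E
```

```text
cam at [ 0.4848 -0.3568  0.3839] 315.71019311635
carrier 0.58 [250. 106.  64. 103.] [ 0.4659 -0.3585  0.0178]
carrier_knob 0.73 [252. 108.  67. 103.] [ 0.4642 -0.3603  0.0173]
vial 0.82 [258.  83.  21.  18.] [ 0.492  -0.358   0.0575]
shutter 0.19 [360.   9.  38.  18.] [ 0.5825 -0.4217  0.0621]
index_tip 0.92 [361.   9.  37.  19.] [ 0.5823 -0.423   0.0615]
scale_top 0.97 [296.  78. 168. 148.] [ 0.5124 -0.3955  0.0061]
[0.3  0.35 0.4  0.45 0.5  0.55 0.6  0.65 0.7  0.75] [-0.34 -0.31 -0.28 -0.25 -0.22 -0.19 -0.16 -0.13 -0.1 ]
[[0.41 0.61 0.6  0.58 0.39 0.06 0.06 0.06]
 [0.34 0.46 0.47 0.22 0.06 0.06 0.06 0.06]
 [0.57 0.57 0.06 0.06 0.06 0.06 0.06 0.06]
 [0.05  nan 0.05  nan  nan 0.06 0.06 0.06]
 [0.07  nan  nan  nan  nan  nan  nan  nan]
 [0.08  nan  nan  nan  nan  nan  nan  nan]
 [ nan  nan  nan 0.09 0.08  nan  nan  nan]
 [ nan  nan  nan 0.08 0.11  nan  nan  nan]
 [ nan  nan  nan  nan  nan  nan  nan 0.23]]<stdin>:11: RuntimeWarning: invalid value encountered in divide
```

View pics/w1.png

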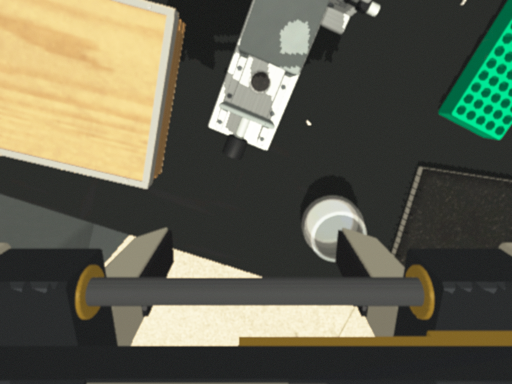

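Wrist view: knob near (233,147), vial cap (260,82), chamber roof at top, index clip/scale at (361,9). The box yaw is near 0, so I'll align the tool with it and centre the camera.

arm_command([
  [[15,-1,0],[0,0,0],91],
  [[29,-3,0],[0,0,0],91],
  [[0,0,0],[0,0,7],91],
  [[0,0,0],[0,0,7],91],
  [[0,0,0],[0,0,6],91],
  [[0,0,0],[0,0,0],91],
  [[0,0,0],[0,0,0],91],
])

```text
clock: 3.35
tool_pos: [0.4467, -0.3662, 0.2922]
tool_rot: [-3.142, -0.005, -0.0]
force: [-0.1, 0.3, -0.1]
width: 0.996
grasp_force: 0.0
```

```bash
cat > fit.py <<'E'
from h import *
from scipy.optimize import least_squares
np.set_printoptions(precision=4,suppress=True)
f=cam('wrist');cv2.imwrite('pics/w2.png',f['img']);w=cloud(f)
print('cam at',-f['R'].T@f['t'],r.sense()['tool_pos'],r.sense()['tool_rot'])
def reg(lo,hi,x0,x1,y0,y1):
    m=(w[...,2]>lo)&(w[...,2]<hi)&(w[...,0]>x0)&(w[...,0]<x1)&(w[...,1]>y0)&(w[...,1]<y1);return w[m]
for n,a in dict(tgrip=(.12,.135,.55,.65,-.42,-.32),roof=(.07,.079,.50,.572,-.44,-.31),plate=(.066,.077,.42,.48,-.42,-.3),knob=(.05,.067,.39,.46,-.41,-.33),vial=(.05,.07,.475,.508,-.39,-.33),frame=(.081,.093,.56,.62,-.44,-.3),lamp=(.072,.084,.59,.66,-.43,-.3)).items():
    q=reg(*a)
    if len(q)>4: print(n,len(q),q.mean(0),q.min(0),q.max(0),cv2.minAreaRect((q[:,:2]*1000).astype(np.float32)))
for k in('carrier','carrier_knob','vial','shutter','pointer_tip','index_tip'):
    for b in r.boxes_of(k,'wrist')[:2]:
        c=b['box'];u,v=int(c[0]),int(c[1]);print(k,round(b['conf'],2),np.round(c),w[min(v,383),min(u,511)])
E
python3 fit.py
```

```text
cam at [ 0.5304 -0.3659  0.3841] [ 0.4466 -0.3663  0.2922] [3.1416 0.004  0.0002]
tgrip 968 [ 0.5859 -0.3632  0.1255] [ 0.5803 -0.3826  0.1201] [ 0.5925 -0.3434  0.1284] ((586.6853637695312, -363.04669189453125), (39.21063995361328, 12.18426513671875), 88.73540496826172)
roof 4511 [ 0.5422 -0.3617  0.0735] [ 0.5094 -0.3921  0.0707] [ 0.5718 -0.3312  0.0763] ((541.4375, -361.7837829589844), (59.43028259277344, 62.445247650146484), 88.18547821044922)
plate 321 [ 0.459  -0.3588  0.0708] [ 0.454  -0.3872  0.0661] [ 0.4621 -0.3303  0.0737] ((458.1722106933594, -358.7066650390625), (57.07115173339844, 6.400162696838379), 87.61335754394531)
knob 575 [ 0.4305 -0.3583  0.0585] [ 0.4123 -0.3869  0.05  ] [ 0.46   -0.3337  0.0659] ((435.26007080078125, -362.657958984375), (46.17486572265625, 53.32754898071289), 6.032535552978516)
vial 278 [ 0.4933 -0.3599  0.0573] [ 0.4843 -0.3689  0.0502] [ 0.5022 -0.3504  0.0597] ((493.22821044921875, -359.6376037597656), (17.91768455505371, 18.441110610961914), 0.3681817948818207)
frame 1140 [ 0.5859 -0.3754  0.0849] [ 0.5772 -0.4274  0.0811] [ 0.5965 -0.3311  0.0923] ((585.8511962890625, -379.17138671875), (96.11106872558594, 18.16567039489746), 88.10975646972656)
lamp 270 [ 0.5968 -0.3659  0.0797] [ 0.5901 -0.3953  0.0734] [ 0.6034 -0.3314  0.084 ] ((596.818359375, -363.3721618652344), (63.948631286621094, 13.265007972717285), 89.84908294677734)
carrier 0.69 [246. 155.  51.  90.] [ 0.4608 -0.357   0.0392]
carrier_knob 0.91 [247. 156.  59.  90.] [ 0.461  -0.3572  0.0452]
vial 0.73 [249. 125.  18.  20.] [ 0.4957 -0.3607  0.0588]
shutter 0.93 [259.  17.  68.  34.] [ 0.5815 -0.3692  0.1245]
pointer_tip 0.83 [256.  18.  70.  35.] [ 0.5811 -0.367   0.1232]
pointer_tip 0.43 [277.  91. 118. 177.] [ 0.5288 -0.3863  0.0729]
index_tip 0.58 [315.  25.  42.  18.] [ 0.5864 -0.4202  0.0636]
```

View pics/w2.png

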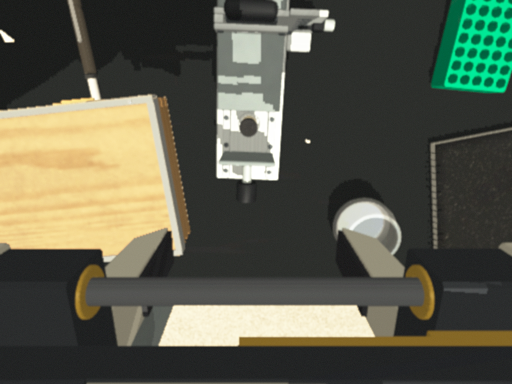

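View: the box axis is nearly along the tool x axis. Knob is at (247,190), T grip at (255,10), and the wooden block's edge at column 185 is close. The fit gives box yaw ≈ -1.8°, origin ≈ (0.5415, -0.3618) and carrier 48 mm short, so I'll narrow the fingers and go down onto the knob.

arm_command([
  [[-12,-4,0],[0,0,1],46],
  [[-11,-4,0],[0,0,1],46],
  [[0,0,15],[0,0,0],46],
  [[0,0,25],[0,0,0],46],
  [[0,0,30],[0,0,0],46],
  [[0,0,30],[0,0,0],46],
  [[0,0,30],[0,0,0],46],
  [[0,0,25],[0,0,0],46],
  [[0,0,20],[0,0,0],46],
  [[0,0,12],[0,0,0],46],
  [[0,0,6],[0,0,0],46],
  [[0,0,0],[0,0,0],46],
  [[0,0,0],[0,0,0],46],
])

```text
clock: 5.0
tool_pos: [0.4236, -0.3588, 0.1001]
tool_rot: [3.14, -0.055, 0.002]
force: [0.6, -0.2, 0.1]
width: 0.499
grasp_force: 0.0
```

```bash
python3 - <<'E'
from h import *
f=cam('wrist');np.set_printoptions(precision=4,suppress=True);s=r.sense();print(s['tool_pos'],s['tool_rot'],s['force'],s['width'])
w=cloud(f)
g=cam('side')
cv2.imwrite('pics/w3.png',np.hstack([cv2.resize(f['img'],(400,300)),cv2.resize(g['img'][210:330,240:400],(400,300))]))
E
```

```text
[ 0.4237 -0.3589  0.1003] [ 3.1396 -0.0551  0.0022] [-0.2255 -0.4251 -1.1093] 0.5003174826381107
```

View pics/w3.png

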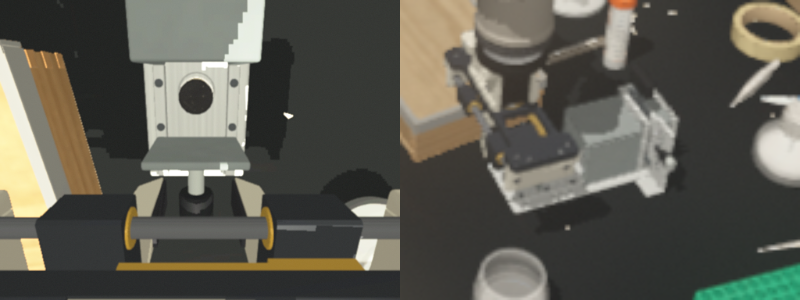

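The fingers straddle the knob (knob at (196,200), fingers at 135 and 268). Close and push gently.

arm_command([
  [[0,0,0],[0,0,0],30],
  [[0,0,0],[0,0,0],18],
  [[0,0,0],[0,0,0],15],
  [[0,0,0],[0,0,0],15],
  [[0,0,0],[0,0,0],15],
  [[2,0,0],[0,0,0],15],
  [[3,0,0],[0,0,0],15],
  [[5,0,0],[0,0,0],15],
  [[5,0,0],[0,0,0],15],
  [[5,0,0],[0,0,0],15],
])

```text
clock: 6.1
tool_pos: [0.4427, -0.3592, 0.0994]
tool_rot: [-3.141, 0.055, 0.003]
force: [-5.8, -0.1, 4.7]
width: 0.229
grasp_force: 30.0
```

arm_command([
  [[5,0,0],[0,0,0],15],
  [[5,0,0],[0,0,0],15],
  [[5,0,0],[0,0,0],15],
  [[5,0,0],[0,0,0],15],
  [[3,0,0],[0,0,0],15],
  [[2,0,0],[0,0,0],15],
  [[1,0,0],[0,0,0],15],
  [[1,0,0],[0,0,0],15],
  [[0,0,0],[0,0,0],15],
])

```text
clock: 7.0
tool_pos: [0.4698, -0.3601, 0.0994]
tool_rot: [-3.141, 0.055, 0.002]
force: [-4.4, 0.7, 4.6]
width: 0.231
grasp_force: 30.0
```

arm_command([
  [[1,0,0],[0,0,0],15],
  [[1,0,0],[0,0,0],15],
  [[0,0,0],[0,0,0],15],
])

```text
clock: 7.3
tool_pos: [0.4718, -0.3602, 0.0994]
tool_rot: [-3.141, 0.055, 0.002]
force: [-3.8, -0.1, 4.4]
width: 0.233
grasp_force: 30.0
```

arm_command([
  [[1,0,0],[0,0,0],15],
  [[1,0,0],[0,0,0],15],
  [[0,0,0],[0,0,0],15],
])

```text
clock: 7.6
tool_pos: [0.4728, -0.3601, 0.0994]
tool_rot: [-3.14, 0.055, 0.005]
force: [-9.9, 0.9, 7.2]
width: 0.229
grasp_force: 30.0
```

arm_command([
  [[0.5,0,0],[0,0,0],15],
  [[0.5,0,0],[0,0,0],15],
  [[0,0,0],[0,0,0],15],
])

```text
clock: 7.9
tool_pos: [0.473, -0.36, 0.0993]
tool_rot: [-3.139, 0.055, 0.008]
force: [-14.2, 0.3, 9.1]
width: 0.231
grasp_force: 30.0
```

```bash
python3 - <<'E'
from h import *
f=cam('wrist');g=cam('side')
cv2.imwrite('pics/w4.png',np.hstack([cv2.resize(f['img'],(400,300)),cv2.resize(g['img'][210:330,240:400],(400,300))]))
E
```

```text
(no output)
```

View pics/w4.png

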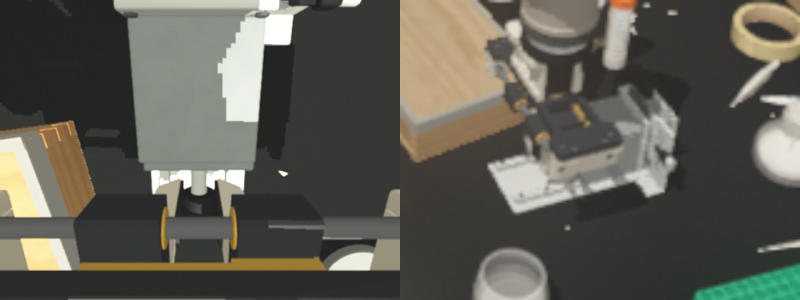

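The plate is flush against the chamber (row 165, no gap) and the push force rises against the stop. Next: release, rise, and tilt the wrist camera to look at the scale face.

arm_command([
  [[0,0,0],[0,0,0],26],
  [[0,0,0],[0,0,0],36],
  [[0,0,0],[0,0,0],36],
  [[0,0,-10],[0,0,0],36],
  [[0,0,-30],[0,0,0],36],
  [[0,0,-35],[0,0,0],36],
  [[-10,15,-15],[0,0,0],20],
  [[-20,30,0],[0,0,0],5],
  [[-14,28,0],[0,0,0],5],
  [[0,0,10],[0,0,0],5],
  [[0,0,30],[0,0,0],5],
  [[0,0,25],[0,0,0],5],
  [[0,0,10],[0,0,0],5],
  [[0,0,0],[0,8.4,0],5],
  [[0,0,0],[0,8.4,0],5],
  [[0,0,0],[0,8.4,0],5],
  [[0,0,0],[0,8.4,0],5],
  [[0,0,0],[0,8.4,0],5],
  [[0,0,0],[0,8,0],5],
  [[0,0,0],[0,0,0],5],
])

```text
clock: 10.0
tool_pos: [0.4295, -0.427, 0.1118]
tool_rot: [-2.92, 0.046, -1.128]
force: [0.2, -0.1, -0.6]
width: 0.053
grasp_force: 0.0
```

```bash
python3 - <<'E'
from h import *
np.set_printoptions(precision=4,suppress=True);s=r.sense();print(s['clock'],s['tool_pos'],s['tool_rot'],s['force'])
f=cam('wrist');w=cloud(f);np.savez('w5.npz',**f,w=w)
print('cam',-f['R'].T@f['t'])
for k in('carrier','shutter','pointer_tip','index_tip','scale_top'):
    for b in r.boxes_of(k,'wrist')[:2]:
        c=b['box'];u,v=int(c[0]),int(c[1]);print(k,round(b['conf'],2),np.round(c,1),w[min(v,383),min(u,511)])
def B(x,y,z,a=-.031): return [.5415+x*np.cos(a)-y*np.sin(a),-.3618+x*np.sin(a)+y*np.cos(a),z]
print('proj ptr, scale_top, idx35',proj(f,[B(.0445,-.041,.028),B(.048,-.048,.09),B(.0445,-.043,.063)]))
p=proj(f,[B(.048,-.048,.05)])[0].astype(int);print(p)
u0,v0=max(p[0]-75,0),max(p[1]-75,0);c=f['img'][v0:v0+150,u0:u0+150];print(u0,v0)
cv2.imwrite('pics/w5.png',np.hstack([cv2.resize(f['img'],(300,225)).repeat(1,0) if 0 else cv2.copyMakeBorder(cv2.resize(f['img'],(200,150)),0,c.shape[0]*4-150,0,0,0),cv2.resize(c,None,fx=4,fy=4,interpolation=2)])[:600,:800])
E
```

```text
10.0 [ 0.4295 -0.427   0.1118] [-2.92    0.0457 -1.128 ] [ 0.2111 -0.1042 -0.567 ]
cam [ 0.4294 -0.4293  0.2355]
carrier 0.86 [144.9 231.3 112.   89. ] [ 0.4862 -0.3618  0.0571]
shutter 0.88 [158.4  65.8 137.9 123.2] [ 0.5855 -0.3689  0.0879]
pointer_tip 0.75 [155.8  67.9 136.8 123.9] [ 0.5853 -0.3666  0.0865]
index_tip 0.73 [244.9  94.5  42.7  21.6] [ 0.5815 -0.422   0.0635]
index_tip 0.22 [178.8 170.  174.5 331.7] [ 0.5178 -0.3833  0.0731]
scale_top 0.55 [179.3 170.2 176.  327.6] [ 0.5168 -0.3844  0.0748]
proj ptr, scale_top, idx35 [[223.9426 122.1047]
 [224.6847  57.2146]
 [221.405   91.6411]]
[230 100]
155 25
```

View pics/w5.png

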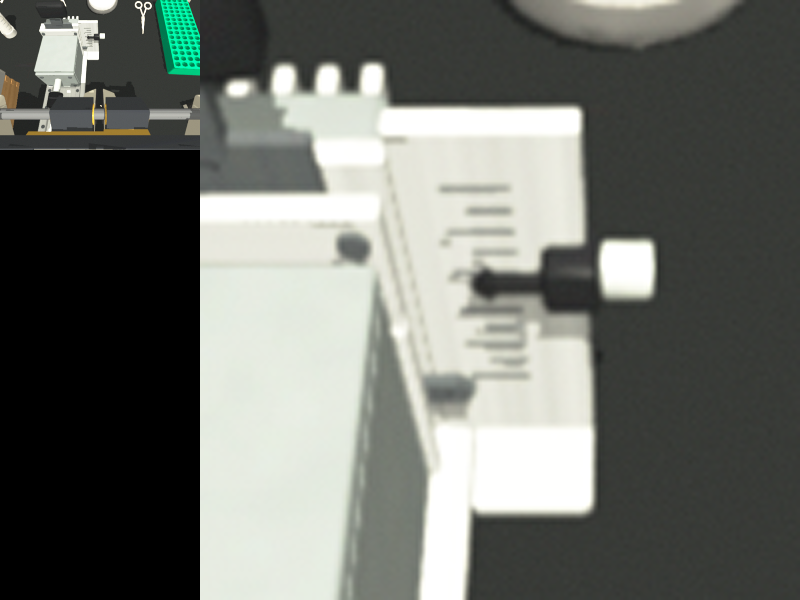

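The scale view shows the index tip at full-frame (223.7, 95.8) and the shut pointer tip at (223.5, 122.0), which matches its predicted projection of v = 122.1. Now I'll compute the lift.

```bash
python3 - <<'E'
from h import *
np.set_printoptions(precision=4,suppress=True)
d=np.load('w5.npz');f={k:d[k] for k in d.files};w=f['w'];img=f['img']
def B(x,y,z,a=-.031): return [.5415+x*np.cos(a)-y*np.sin(a),-.3618+x*np.sin(a)+y*np.cos(a),z]
for x in(.0425,.0445,.0465):
  print(x,[(h,proj(f,[B(x,-.043,.028+h*1e-3)])[0].round(1)) for h in (29,31,33)], proj(f,[B(x,-.041,.028)])[0])
g=cv2.cvtColor(img,6);print(g[88:104,219:240]);
for v in(94,95,96,97): print(v,w[v,222:236:2].round(4).tolist())
for v in(120,121,122,123): print(v,w[v,212:224:3].round(4).tolist())
s=w[80:90,228:238].reshape(-1,3);print('plate',s.mean(0))
E
```

```text
0.0425 [(29, array([222.2,  99.7])), (31, array([221.9,  97.8])), (33, array([221.6,  95.8]))] [223.8206 124.1571]
0.0445 [(29, array([222.4,  97.5])), (31, array([222.1,  95.6])), (33, array([221.7,  93.6]))] [223.9426 122.1047]
0.0465 [(29, array([222.5,  95.3])), (31, array([222.2,  93.4])), (33, array([221.9,  91.4]))] [224.0638 120.0657]
[[230 231 232 224 193 178 178 181 183 185 181 180 179 181 190 210 226 229
  228 227 207]
 [231 231 234 229 208 200 204 217 223 223 221 220 218 220 222 225 229 228
  228 227 203]
 [230 231 232 226 195 181 189 215 228 229 229 226 226 227 229 229 231 229
  229 228 201]
 [224 223 226 221 192 175 162 171 197 217 222 221 220 221 222 225 229 229
  228 223 187]
 [192 194 195 193 179 161 123 100 127 164 180 181 180 181 182 190 199 202
  199 187 147]
 [165 176 176 156 127 102  71  56  66  93 105 106 105 106 108 114 122 126
  125 116  92]
 [180 199 196 158  97  58  45  49  52  55  61  62  61  63  62  64  67  69
   69  67  59]
 [203 207 194 147  80  48  42  48  50  53  56  57  58  56  56  57  58  58
   58  58  54]
 [228 226 213 154  80  45  44  44  46  46  
[... 1204 characters left out ...]
, 0.0597], [0.5839, -0.4147, 0.0591]]
97 [[0.5886, -0.4054, 0.053], [0.584, -0.4075, 0.0582], [0.5838, -0.4089, 0.0584], [0.584, -0.4103, 0.0581], [0.5837, -0.4118, 0.0583], [0.5839, -0.4132, 0.0581], [0.5842, -0.4146, 0.0577]]
120 [[0.5862, -0.3947, 0.0293], [0.5855, -0.3972, 0.0301], [0.5847, -0.3998, 0.031], [0.5862, -0.4019, 0.0289]]
121 [[0.5846, -0.3948, 0.03], [0.5847, -0.3972, 0.0298], [0.5846, -0.3996, 0.0298], [0.5848, -0.402, 0.0294]]
122 [[0.585, -0.3946, 0.0282], [0.5841, -0.3972, 0.0293], [0.5843, -0.3995, 0.029], [0.5836, -0.402, 0.0297]]
123 [[0.5847, -0.3945, 0.0273], [0.584, -0.397, 0.0281], [0.584, -0.3994, 0.028], [0.5841, -0.4018, 0.0277]]
plate [ 0.5885 -0.4141  0.0654]
```

Lift is ≈ 30.6 mm. Untilt, rise and go above the T grip.

arm_command([
  [[0,0,0],[0,-8.4,0],5],
  [[0,0,0],[0,-8.4,0],5],
  [[0,0,0],[0,-8.4,0],5],
  [[0,0,0],[0,-8.4,0],5],
  [[0,0,0],[0,-8.4,0],5],
  [[0,0,0],[0,-8,0],5],
  [[0,0,-20],[0,0,0],5],
  [[0,0,-35],[0,0,0],20],
  [[0,0,-35],[0,0,0],60],
  [[5,-3,-20],[0,0,0],60],
  [[30,-13,0],[0,0,0],60],
  [[40,-18,0],[0,0,0],60],
  [[40,-18,0],[0,0,0],60],
  [[29,-13,0],[0,0,0],60],
  [[10,-4,0],[0,0,0],60],
  [[0,0,0],[0,0,0],60],
  [[0,0,0],[0,0,0],60],
])

```text
clock: 12.0
tool_pos: [0.5864, -0.3597, 0.2213]
tool_rot: [-3.106, 0.015, 0.018]
force: [-0.6, -0.2, -0.5]
width: 0.654
grasp_force: 0.0
```

```bash
python3 - <<'E'
from h import *
np.set_printoptions(precision=4,suppress=True);s=r.sense();print(s['tool_pos'],s['tool_rot'])
f=cam('scene');g=cam('side')
for q in(f,g):
    print(proj(q,[[.586,-.3632,.127],[.584,-.403,.028]]))
    w=cloud(q).reshape(-1,3);m=(abs(w[:,0]-.586)<.02)&(abs(w[:,1]+.363)<.03)&(abs(w[:,2]-.127)<.006);print(m.sum(),w[m].mean(0) if m.any() else 0)
cv2.imwrite('pics/w6.png',np.hstack([cv2.resize(q['img'][200:320,270:430],(400,300),interpolation=2) for q in(f,g)]))
E
```

```text
[ 0.5864 -0.3597  0.2213] [-3.1065  0.0153  0.018 ]
[[344.489  256.4821]
 [344.6616 281.2532]]
50 [ 0.5845 -0.3639  0.1267]
[[336.7625 239.6763]
 [339.1899 275.6224]]
52 [ 0.5859 -0.3664  0.126 ]
```

View pics/w6.png

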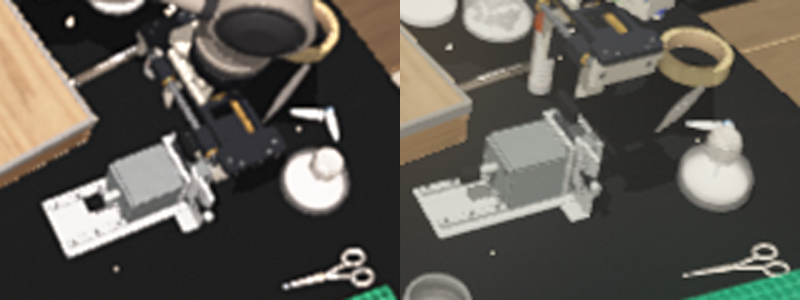

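The carrier has stayed flush, and the gripper hangs above the T grip with the lamp clear of it. A slight tilt error came in, so I'll compute the correction.

```bash
python3 - <<'E'
from scipy.spatial.transform import Rotation as R
import numpy as np
c=R.from_rotvec([-3.1065,.0153,.018]);a=-.031/2
t=R.from_rotvec(np.pi*np.array([np.cos(a),np.sin(a),0]))
print((c.inv()*t).as_rotvec(degrees=True)); print(t.inv().apply(np.array([.586,-.3634,.163])-[.5864,-.3597,.2213])*1000)
E
```

```text
[-1.99503189  0.69491246  1.21165503]
[-0.28512619  3.71062031 58.3       ]
```

arm_command([
  [[0,0,0],[-2,0.7,1.2],60],
  [[0,3.7,0],[0,0,0],60],
  [[0,0,10],[0,0,0],60],
  [[0,0,15],[0,0,0],60],
  [[0,0,15],[0,0,0],60],
  [[0,0,10],[0,0,0],60],
  [[0,0,8],[0,0,0],60],
  [[0,0,0],[0,0,0],60],
  [[0,0,0],[0,0,0],60],
])

```text
clock: 13.0
tool_pos: [0.5872, -0.3632, 0.1635]
tool_rot: [-3.141, 0.048, -0.002]
force: [0.3, -0.3, 0.5]
width: 0.653
grasp_force: 0.0
```

arm_command([
  [[-1,0,0],[0,0,0],50],
  [[0,0,0],[0,0,0],42],
  [[0,0,0],[0,0,0],34],
  [[0,0,0],[0,0,0],30],
  [[0,0,0],[0,0,0],30],
  [[0,0,0],[0,0,0],30],
])

```text
clock: 13.6
tool_pos: [0.5863, -0.363, 0.1638]
tool_rot: [-3.141, 0.047, -0.003]
force: [-0.6, 0.4, 2.7]
width: 0.43
grasp_force: 30.0
```

```bash
python3 - <<'E'
from h import *
z=[]
for i in range(4): cam('side'); z.append(r.sense()['tool_pos'][2])
print(z,r.sense()['force'])
E
```

```text
[np.float64(0.1638247904319571), np.float64(0.16383213407351924), np.float64(0.16382032481604838), np.float64(0.1638017403890219)] [-0.39665253  0.40094181  5.5763047 ]
```

arm_command([
  [[0,0,-2],[0,0,0],30],
  [[0,0,-4],[0,0,0],30],
  [[0,0,-5],[0,0,0],30],
  [[0,0,-5],[0,0,0],30],
  [[0,0,-5],[0,0,0],30],
  [[0,0,-4],[0,0,0],30],
  [[0,0,-3],[0,0,0],30],
  [[0,0,-2],[0,0,0],30],
  [[0,0,0],[0,0,0],30],
  [[0,0,0],[0,0,0],30],
  [[0,0,0],[0,0,0],30],
])

```text
clock: 14.9
tool_pos: [0.5862, -0.363, 0.1933]
tool_rot: [-3.141, 0.048, -0.002]
force: [5.0, -3.0, -6.1]
width: 0.434
grasp_force: 30.0
```

```bash
python3 - <<'E'
from h import *
z=[]
for i in range(4): g=cam('side'); z.append(r.sense()['tool_pos'][2])
f=cam('scene');s=r.sense();print(z,s['force'],s['width'],s['tool_rot'],s['grasp_force'])
for q,n in((f,'scene'),(g,'side')):
    print(n,'index/ptr(if level), shut ptr',proj(q,[[.584,-.405,.0587],[.584,-.403,.028]]))
cv2.imwrite('pics/w7.png',np.hstack([cv2.resize(q['img'][235:295,310:370],(400,400),interpolation=2) for q in(f,g)]))
E
```

```text
[np.float64(0.193319142648562), np.float64(0.1933136574166397), np.float64(0.1932989802273699), np.float64(0.1933101810316145)] [ 4.50764593 -3.85075479 -5.74751887] 0.432408677900164 [-3.14058505e+00  4.75402404e-02 -2.27587375e-03] 29.99922215938568
scene index/ptr(if level), shut ptr [[346.88751295 277.91842021]
 [344.66161606 281.25324934]]
side index/ptr(if level), shut ptr [[341.00043904 268.10157562]
 [339.18994621 275.62244581]]
```

View pics/w7.png

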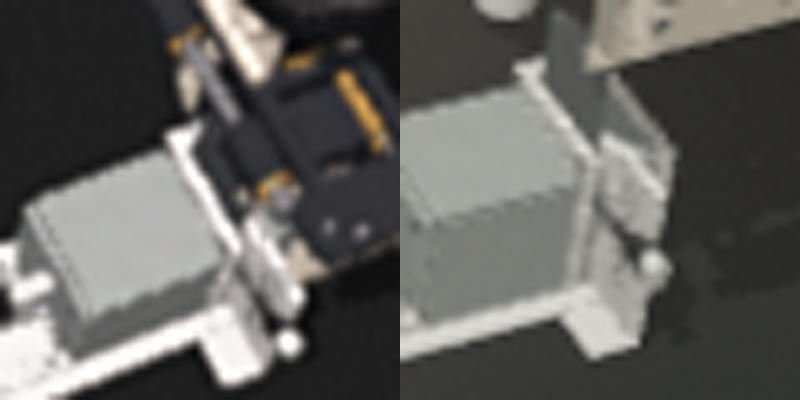

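Blade is up. The side view shows pointer and clip forming one dark line at crop (625,240). The measured lift is 29.5 mm of 30.6, so I'll add the rest.

arm_command([
  [[0,0,-0.6],[0,0,0],30],
  [[0,0,-0.5],[0,0,0],30],
  [[0,0,0],[0,0,0],30],
  [[0,0,0],[0,0,0],30],
  [[0,0,0],[0,0,0],30],
])

```text
clock: 15.65
tool_pos: [0.5862, -0.363, 0.1943]
tool_rot: [-3.141, 0.047, -0.002]
force: [4.3, -2.9, -6.2]
width: 0.434
grasp_force: 30.0
```

```bash
python3 - <<'E'
from h import *
P=[];I=[]
zs=[]
for i in range(4):
    g=cam('side');zs.append(r.sense()['tool_pos'][2]);P.append(g['img'].astype(float))
a=np.mean(P,0).astype(np.uint8)
print(zs,r.sense()['grasp_force'],r.sense()['qvel'].round(4))
u=cv2.cvtColor(a,6);print(u[262:278,332:350])
cv2.imwrite('pics/w8.png',cv2.resize(a[255:285,325:355],(600,600),interpolation=2))
E
```

```text
[np.float64(0.1943103089479925), np.float64(0.19434040932451996), np.float64(0.19432157982302783), np.float64(0.19432634180177585)] 29.999140799045563 [-0.0015  0.0024  0.0001 -0.0001 -0.0005  0.    ]
[[159 157 159 157 140 150 165 139 143 170 176 156 151 165 190 216 205 160]
 [144 127 120 129 130 150 161 126 140 172 180 156 152 163 158 180 206 185]
 [137 131 117 119 129 155 152 107 124 151 159 155 157 155 165 170 195 187]
 [120 122 122 121 141 164 146  92 115 148 156 148 148 152 166 166 162 132]
 [123 122 122 123 153 180 161 100 101 126 155 163 156 157 166 170 169 135]
 [122 122 121 128 151 167 152 128 121 109 133 147 143 158 167 169 168 136]
 [122 122 122 127 154 165 142 145 151 112  87 110 147 165 167 169 154 101]
 [122 122 123 128 153 162 137 149 160 120  72  85 130 152 159 168 145  75]
 [122 123 124 131 151 151 127 147 167 152 107  61  67  80 119 149 125  58]
 [123 124 124 139 157 146 128 155 170 164 141  82  54  58  69  90  84  45]
 [123 123 125 143 160 148 146 169 170 160 137  95  53  55  92 131 123  63]
 [123 123 129 155 166 142 145 167 169 166 152 107  64  62 148 202 195 125]
 [123 122 128 154 164 139 145 164 164 164 147 125 107  85 166 210 207 171]
 [123 122 127 153 160 133 149 169 166 156 133 143 145 102 150 191 186 153]
 [123 123 133 153 153 133 148 168 166 159 152 161 155 135 142 157 157 132]
 [125 124 144 165 165 165 172 173 166 161 148 152 166 158 154 157 142 115]]
```

View pics/w8.png

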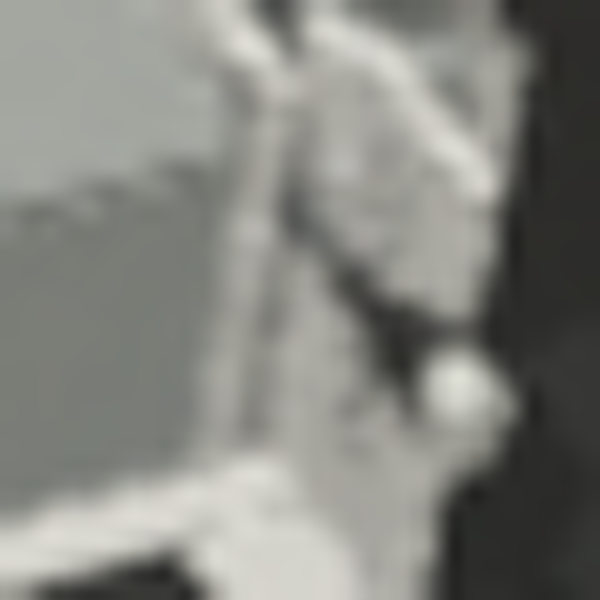

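Pointer (300,210) to clip (400,340) is one continuous dark line parallel to the plate's top edge, so they are level. The lift is 30.5 mm and steady.

```bash
python3 -c "from plant import r; print(r.close_job())"
```

```text
the job is handed in; nothing more can be done
None
```

The carrier was slid in first until its plate stopped flush against the box. The shutter was then raised 30.5 mm (30.6 mm measured to the index clip) and held in the grip as the job was handed in at about 16 s; I did not check the vial again once it was inside the chamber, and I have no verdict from the judge.

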